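# Pop the breaker hatch and reset the tripped breaker

### The arm

A 6-joint arm with a two-finger parallel gripper is mounted at the origin on the work surface. World frame = base frame: x ahead of the robot, y to its left, z up, the work surface at z = 0. Lengths are in m, angles in degrees, forces in N, time in s.
With the tool pointing down it reaches from about 0.35 to 0.875 m from the base axis. Payload 4.2 kg.
Tool frame: the origin (TCP) lies on the centre line of the jaws, within the pads' length; the fingertips stand 19 mm ahead of it and the grasp point (between the pads) is the TCP; x points along the fingers, y is the direction in which the jaws open and shut, and the axes are right-handed (so a half turn about x gives the same grasp; the last joint's range is limited). The gripper opens to 87 mm and grips with 3 to 60 N. Pads are 19 mm wide; open, the fingers measure 117 mm over their backs; the gripper's body (75 mm by 190 mm) begins 51 mm behind the grasp point.
Start: joints at [83.514, 22.042, 0.453, 0, -68.411, -14.817], TCP at [0.227, 0.582, 0.242] pointing down, gripper open.
Joint ranges: [-179.83, 179.83], [-69.29, 118.12], [-61.27, 80.66], [-181.25, 117.63], [-171.15, -9.14], [-177.46, 177.46]. Speed limits (degrees/s): [159.86, 159.86, 180, 180, 180, 180].

### API

Orientations are given as a 3x3 rotation matrix whose columns are the frame's x, y, z axes.
In Python, from station import * gives the robot as it stands.
- The arm moves only by the shell command python3 -m creep 'ROWS'. ROWS is JSON, a list of rows, each a list of 5 numbers: the opening, from 0 (shut) to 1 (fully open), then the shift along the world's x, y, z in mm, then the turn about the world's z in rad. In form: [[jaw, x, y, z, turn], ...]. A call has exactly 8 rows; each row is the pose to reach, as a shift and turn from the pose measured when the call began; what a row does not reach only later rows make up. A row lasts 1/10 s, in which the tool goes at most 50 mm and 8.59 degrees, less where a joint would pass 70% of its speed; a pose out of reach is approached as far as the arm can. A call with a gripper value outside its range is refused whole. The fingers move at their own pace and stop on an object; the grip force is fixed at half the most. Time passes only in rows, so rows that repeat a pose let the fingers close, or fill a call up. It gives the time, the measured TCP pose, the force and the opening at its end, in the units of the state.
- sense(): the state, without advancing time (a new reading comes with each control period).
- capture(name): name is "scene" or "top" or "wrist"; returns a dict with "image" (480x640x3 uint8, blue, green, red), "z_map" (480x640 float32, m along the optical axis (not along the pixel's ray), 0 where there is no reading), "mtx" (3x3 intrinsics, pixels), "eye" and "attitude" of the camera in the world. Camera axes: x right, y up, looking along -z (the intrinsics and any distortion apply to the point x, -y, -z); pixel columns grow to the right and rows downward; lengths in m; the calibration is good to about 2 mm. A picture is of the moment at which its call begins.
- finish_job(): hands the job in, once; it reports no verdict.
Trained networks look in a picture, given as the dict that the camera call returned (one of the last four; its "shot" number tells which), for a name from the list of things; names that differ only in an ending like _2 or _b are one class to them, and where a whole thing is asked for, a point or a joint stands for the part that bears it (a point fixed in the world has none). Each returns a list of dicts, best first, with "confidence" (0 to 1); they miss things now and then, are a little off and sometimes report something else, mostly with a low value. They report only what shows in the picture. A call takes as long as a camera call.
- look_for(picture, thing): "box" ([left, top, right, bottom] in pixels, round what is visible of it).
- mark_of(picture, thing): "centre" ([column, row] in pixels: a listed point, or the origin of a listed thing).
The state is a dict: "time_s": time; "joints": joint angles; "joint_velocities": joint speeds; "effort": joint torques, N m; "tcp_pos": TCP position; "ee_rot": TCP orientation; "wrist_force": force on the tool from outside, world axes, zero at the start; "moment": the same for the moment, N m; "gripper_width": opening from 0.0 (shut) to 1.0 (fully open).
Only numpy, scipy, OpenCV 4.12 (cv2) and the standard library are available. Lean on these libraries where they do the work, as an engineer would, in place of code of your own. Each camera call takes 0.05 s, during which the arm holds its last target.

### The job

One breaker of the workshop bench supply box has tripped. With closed fingertips press the ribbed pad of the box's hatch once and take the hand away so that the hatch springs fully open by itself; wait until it has stood open, untouched, for a good second, then push the one reset button that stands out fully home. Do not push or prise the hatch once it has popped, leave it open, keep off the emergency stop, and do not move or pick up any of the things lying about.

Things in the scene. Friction and masses are not known exactly. Their poses are not given: they have to be found in the camera images.
- box: blue bench supply box, 190 (x) x 300 (y) x 95 mm high, fixed to the bench. Origin: centre of its underside; x points away from the user's side, y left, z up. A well in its top (box x -52..62, y -28..118 mm, floor 46 mm above the bench) is closed by a grey hatch. A black latch body with plunger and a pin stands in the well at its near wall, out to box x = -30 mm, between y 15 and 75 mm
- hatch (a joint): angle, rad, of the grey hatch (108 x 140 x 4 mm, flush) hinged at the well's far (+x) edge: 0 shut and latched, -0.065 pressed in to the stop, 1.90 fully open, leaning back. Pressed to -0.04 (3.5 mm at the pad, 5 to 6 N; stop at 5.5 mm) the latch lets go; when the finger leaves, a weak spring (under 2 N at the pad) swings it to 1.90 in 2 s and holds it. A smaller press leaves it latched
- hatch_pad (a point): centre of the top face of the ribbed press pad on the hatch, a raised block 28 (x) x 46 (y) x 4 mm at the middle of the hatch's near edge; 99 mm above the bench when shut. It moves with the hatch; z is normal to the pad
- hatch_hinge (a point): middle of the hatch's hinge line (along box y), 93 mm above the bench, fixed to the box. The pad is 86 mm from it, the hatch's near edge 109 mm: the edge sweeps up in an arc of that radius
- reset_a (a joint): travel of the tripped breaker's reset button, m: 0 = popped out (tripped), 0.008 = fully home. It moves straight down under about 3 N and stays where it is pushed
- reset_a_top (a point): centre of the top of the tripped reset button: a white round cap 14 mm across, upright in a steel ring nut (23 mm across, 4 mm high) on the floor of the well under the hatch, in one of the three places of a row along the box's y, 38 mm apart, 65 mm from the hinge. Its top is 60 mm above the bench when popped out, 52 mm when home
- reset_b_top (a point): the same point of a like reset button that is already home (top 52 mm above the bench), in another of the three places
- reset_c_top (a point): the same point of the other reset button that is already home
- stop (a joint): travel of the red mushroom emergency stop, m, 0 = out; its cap is 38 mm, its yellow collar 54 mm across, and it stands 21 mm above the top of the box in its far right corner (box x 45 mm, y -105 mm). Not to be pressed
- offcut: wooden offcut, 65 x 38 x 19 mm, lying on the right part of the box's top; origin: centre of its underside. Leave alone
- glue: white glue bottle, 54 mm across and 150 mm tall, standing to the right of the box; origin: centre of its underside. Leave alone
- sander: cork sanding block, 112 x 60 x 32 mm, to the left of the box; origin: centre of its underside. Leave alone
- driver: screwdriver lying on the bench between robot and box; origin: centre of its underside. Leave alone

How it is judged (in metres and radians):
On the way, in this order (a step that is already met when the one before it is completed fails the run):
1. the fingers press the hatch in, past flush (value of joint hatch below -0.025 rad and contact force between the fingers and hatch above 1 N).
2. the hatch has sprung up and stands open, untouched, for one second (value of joint hatch above 1.6 rad and contact force between each of the arm, the fingers and hatch below 0.1 N), for 1 s.
3. the tripped reset button is pushed home (value of joint reset_a above 0.0065 m), for 0.1 s.
At the end, for the whole second after the job is handed in: The hatch stands open (beyond 1.6 rad) and at rest, the tripped reset button is home (at least 6.5 of its 8 mm), the emergency stop is out, and the offcut, glue bottle, sanding block and screwdriver lie within 20 mm of where they were (value of joint hatch above 1.6 rad and velocity of joint hatch between -0.1 and 0.1 rad/s and value of joint reset_a above 0.0065 m and value of joint stop below 0.002 m and distance of each of offcut, glue, sander, driver from where it was at the start of the episode below 0.02 m); the robot touches nothing.
It fails at once if the popped hatch is pushed shut, held or prised with more than 5 N (value of joint hatch above 0.15 rad and contact force between any of the fingers, the arm and hatch above 5 N).
It fails at once if the emergency stop is pressed (value of joint stop above 0.003 m).
It fails at once if a thing lying about is moved or lifted (distance of any of offcut, glue, sander, driver from where it was at the start of the episode above 0.02 m).
It also fails if it takes over 38 s, if anything falls off the work surface, if the arm or the gripper's body presses on something with over 40 N, if the wrist force passes 120 N, or if a joint passes its speed limit or range.

## Working session

There is one attempt and no reset: what is moved stays moved. The work goes in short steps, Python scripts to look and compute and a shell command to move; the robot and the scene stay as the last step left them, time stands still between calls to the robot, and variables do not carry over. Pictures are saved under pics/ and viewed, and the job is handed in when it is done.

```bash
mkdir -p pics
cat > h.py <<'E'
from station import *
import numpy as np, cv2
def world(p,uv,z=None,win=2):
    u,v=uv
    K=p["mtx"];R=np.array(p["attitude"]);t=np.array(p["eye"])
    d=np.array([(u-K[0][2])/K[0][0],-(v-K[1][2])/K[1][1],-1.0])
    d=R@d
    if z is not None:
        return t+d*(z-t[2])/d[2]
    m=p["z_map"][int(v)-win:int(v)+win+1,int(u)-win:int(u)+win+1]
    return t+d*np.median(m[m>0])
E
python3 - <<'E'
from h import *
s=sense();print(s["time_s"],s["tcp_pos"],s["ee_rot"],s["gripper_width"])
for n in("scene","top"):
    p=capture(n);cv2.imwrite(f"pics/{n}0.png",p["image"])
    print(n,p["eye"],p["mtx"], [k for k in p])
    for t in("box","hatch_pad","hatch_hinge","stop","offcut","glue","sander","driver"):
        try:
            r=mark_of(p,t)[:2]
            for q in r: print(t,q["confidence"],np.round(q["centre"]),np.round(world(p,q["centre"]),4))
        except Exception as e: print(t,e)
E
```

```text
0.0 [0.22682964 0.58178425 0.24046376] [[-6.93131627e-04 -3.63450409e-01 -9.31613289e-01]
 [-2.04813867e-03 -9.31611042e-01  3.63451057e-01]
 [-9.99997662e-01  2.15999262e-03 -9.86677602e-05]] 0.9998849814987489
scene [1.02776088 0.59359116 0.59279614] [[435.65446223   0.         325.08640511]
 [  0.         435.65446223 236.24819087]
 [  0.           0.           1.        ]] ['image', 'z_map', 'mtx', 'eye', 'attitude', 'shot']
box 0.8 [338. 263.] [0.5862 0.1033 0.0905]
hatch_pad 0.79 [363. 231.] [0.4791 0.0604 0.0968]
hatch_hinge 0.57 [345. 249.] [0.5493 0.082  0.0935]
stop it knows: box, driver, glue, hatch_hinge, hatch_pad, offcut, reset_a_top, reset_b_top, reset_c_top, sander
offcut 0.72 [318. 211.] [ 0.5104 -0.0525  0.1062]
offcut 0.18 [456. 300.] [0.4362 0.2765 0.0299]
glue 0.6 [241. 235.] [ 0.6331 -0.1905  0.0225]
sander 0.57 [455. 302.] [0.4415 0.2767 0.03  ]
top [0.3791381  0.00210011 1.30493445] [[589.03249283   0.         321.72501506]
 [  0.         589.03249283 243.66152337]
 [  0.           0.           1.        ]] ['image', 'z_map', 'mtx', 'eye', 'attitude', 'shot']
box 0.88 [331. 258.] [0.5022 0.0136 0.0943]
box 0.59 [434. 209.] [ 0.6034 -0.2011  0.0994]
hatch_pad 0.79 [312. 268.] [0.4807 0.0518 0.1003]
hatch_pad 0.58 [221. 306.] [0.4055 0.2523 0.0322]
hatch_hinge 0.58 [297. 230.] [0.5606 0.0836 0.0962]
stop it knows: box, driver, glue, hatch_hinge, hatch_pad, offcut, reset_a_top, reset_b_top, reset_c_top, sander
offcut 0.57 [372. 261.] [ 0.4946 -0.0699  0.1133]
glue 0.89 [434. 210.] [ 0.6019 -0.2009  0.0928]
sander 0.78 [223. 302.] [0.4152 0.248  0.0306]
driver 0.77 [334. 336.] [0.3426 0.0079 0.0244]
```

View pics/scene0.png

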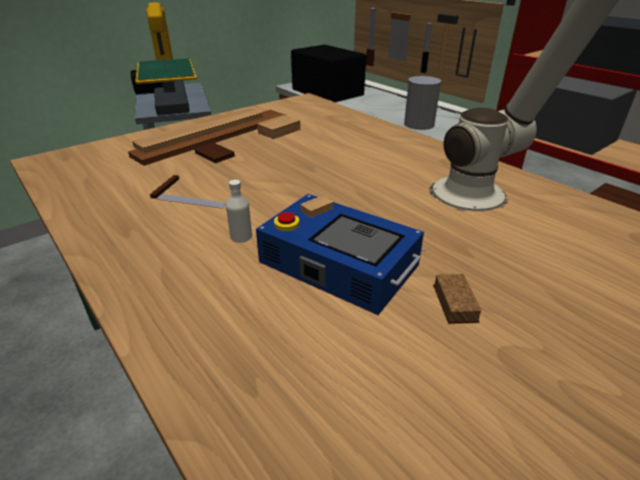

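View pics/top0.png

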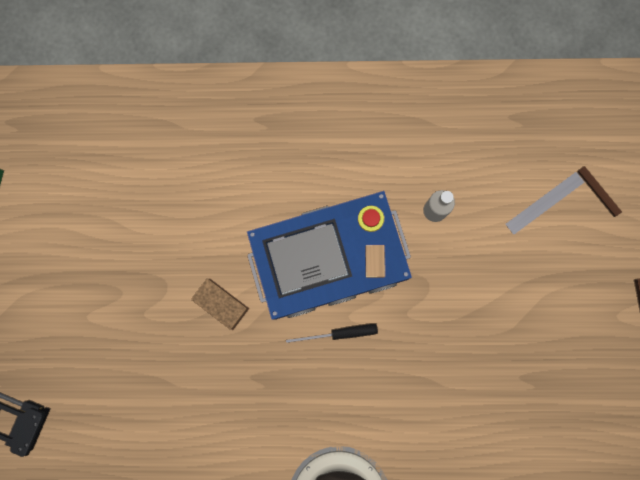

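The top view shows the box around (329,256), its pad at (311,271), the screwdriver at (334,336), the offcut at (375,261) and the sander at (220,303). The box is turned about 16°. Next I'll fit the box pose exactly.

```bash
cat > b.py <<'E'
from h import *
from scipy.optimize import least_squares
def boxpose(p):
    im=p["image"].astype(int);b,g,r=im[...,0],im[...,1],im[...,2]
    m=((b>r*1.6)&(b>60)&(b>g*1.2)).astype(np.uint8)
    v,u=np.nonzero(m)
    K=p["mtx"];R=np.array(p["attitude"]);t=np.array(p["eye"]);
    d=(R@np.stack([(u-K[0][2])/K[0][0],-(v-K[1][2])/K[1][1],-np.ones(len(u))])).T
    P=t+d*p["z_map"][v,u][:,None]
    P=P[(P[:,2]>.085)&(P[:,2]<.105)]
    rc=cv2.minAreaRect(P[:,:2].astype(np.float32)*1000)
    return rc,np.median(P[:,2])
E
python3 - <<'E'
from b import *
for n in("top","scene"):
    p=capture(n);print(n,boxpose(p))
    for t in("hatch_pad","hatch_hinge"):
        q=mark_of(p,t)[0];print(t,q["confidence"],world(p,q["centre"],.099 if t=="hatch_pad" else .093))
rc,z=boxpose(p)
print(cv2.boxPoints(rc))
E
```

```text
top (((511.4749755859375, 19.125411987304688), (189.64385986328125, 298.1581115722656), 16.434377670288086), np.float64(0.09495739821737093))
hatch_pad 0.63 [0.47221931 0.05743237 0.099     ]
hatch_hinge 0.64 [0.55597075 0.08026156 0.093     ]
scene (((512.700927734375, 22.626937866210938), (192.64419555664062, 301.7334289550781), 16.379714965820312), np.float64(0.0937720422164875))
hatch_pad 0.66 [0.47631145 0.0575572  0.099     ]
hatch_hinge 0.81 [0.55639092 0.08489325 0.093     ]
[[ 377.7435    140.20755 ]
 [ 462.83286  -149.2797  ]
 [ 647.6583    -94.953674]
 [ 562.569     194.53357 ]]
```

```bash
python3 -m creep '[[0,20,-40,0,0.05],[0,40,-85,0,0.12],[0,60,-130,0,0.2],[0,80,-175,0,0.28],[0,102,-218,0,0.36],[0,122,-260,0,0.44],[0,142,-302,0,0.52],[0,162,-345,0,0.6]]'
```

```text
time_s: 1.9
tcp_pos: [0.3895, 0.2356, 0.242]
ee_rot: [[0.001, 0.23, -0.973], [0.001, -0.973, -0.23], [-1.0, -0.001, -0.001]]
wrist_force: [0.6, -0.1, 0.6]
gripper_width: 0.354
```

```bash
python3 -m creep '[[0,20,-42,0,0.02],[0,40,-84,0,0.04],[0,60,-126,0,0.054],[0,78,-165,0,0.054],[0,84,-179,-30,0.054],[0,84,-179,-70,0.054],[0,84,-179,-100,0.054],[0,84,-179,-110,0.054]]'
python3 - <<'E'
from h import *
p=capture("wrist");cv2.imwrite("pics/w1.png",p["image"])
for t in("hatch_pad",):
    for q in mark_of(p,t)[:2]: print(t,q["confidence"],q["centre"],world(p,q["centre"],.099))
p=capture("scene");cv2.imwrite("pics/s1.png",p["image"][150:350,200:500].repeat(2,0).repeat(2,1))
s=sense();print(s["tcp_pos"],s["wrist_force"],s["gripper_width"])
E
```

```text
time_s: 2.7
tcp_pos: [0.4716, 0.0555, 0.1293]
ee_rot: [[-0.005, 0.281, -0.96], [-0.001, -0.96, -0.281], [-1.0, -0.0, 0.005]]
wrist_force: [-0.2, 0.1, -0.5]
gripper_width: 0.004
hatch_pad 0.93 [322.6, 279.1] [0.47415932 0.05468773 0.099     ]
[0.47412839 0.05689323 0.13256539] [0.99537383 0.07490627 0.00709263] 0.003002791861713419
```

View pics/w1.png

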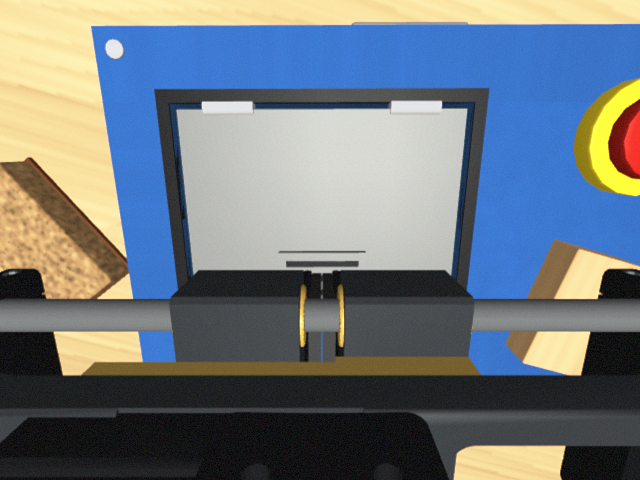

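View pics/s1.png

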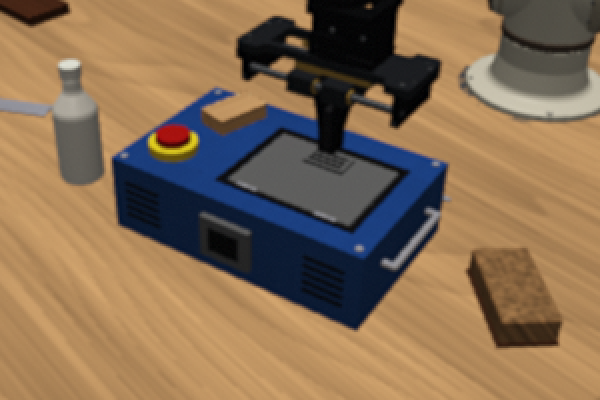

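```bash
python3 -m creep '[[0,0,0,-8,0],[0,0,0,-12,0],[0,0,0,-14,0],[0,0,0,-16,0],[0,0,0,-18,0],[0,0,0,-19,0],[0,0,0,-19,0],[0,0,0,-19,0]]'
```

```text
time_s: 3.65
tcp_pos: [0.4742, 0.057, 0.1143]
ee_rot: [[0.002, 0.283, -0.959], [0.001, -0.959, -0.283], [-1.0, -0.0, -0.002]]
wrist_force: [-3.3, 0.6, 5.9]
gripper_width: 0.001
```

```bash
python3 -m creep '[[0,0,0,-1,0],[0,0,0,-1.5,0],[0,0,0,-2,0],[0,0,0,-2,0],[0,0,0,-2,0],[0,0,0,-2,0],[0,0,0,-2,0],[0,0,0,-2,0]]'
```

```text
time_s: 4.45
tcp_pos: [0.4742, 0.057, 0.1132]
ee_rot: [[0.002, 0.284, -0.959], [0.001, -0.959, -0.284], [-1.0, 0.0, -0.002]]
wrist_force: [-3.6, -0.1, 7.0]
gripper_width: 0.006
```

```bash
python3 -m creep '[[0,0,0,45,0],[0,-20,-6,85,0],[0,-50,-15,120,0],[0,-80,-24,140,0],[0,-80,-24,150,0],[0,-80,-24,150,0],[0,-80,-24,150,0],[0,-80,-24,150,0]]'
python3 - <<'E'
from h import *
p=capture("scene");cv2.imwrite("pics/s2.png",p["image"][150:350,200:500].repeat(2,0).repeat(2,1))
E
```

```text
time_s: 5.25
tcp_pos: [0.3943, 0.0331, 0.2619]
ee_rot: [[-0.0, 0.284, -0.959], [-0.0, -0.959, -0.284], [-1.0, 0.0, 0.0]]
wrist_force: [0.7, -0.8, -0.5]
gripper_width: 0.002
```

View pics/s2.png

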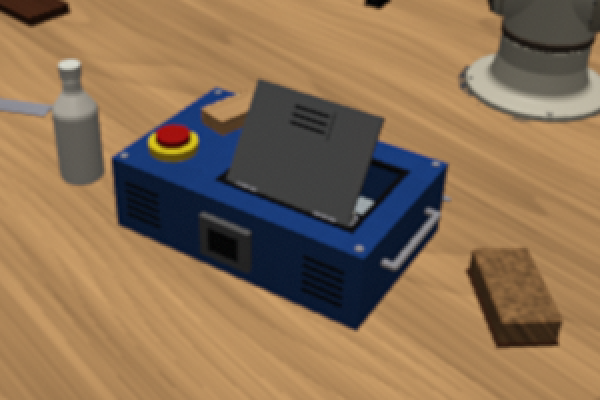

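The hatch is springing open in this crop, with its free edge around (320,100). I'll wait with the hand clear.

```bash
R='x'; python3 -m creep '[[0,0,0,0,0],[0,0,0,0,0],[0,0,0,0,0],[0,0,0,0,0],[0,0,0,0,0],[0,0,0,0,0],[0,0,0,0,0],[0,0,0,0,0]]' >/dev/null; python3 -m creep '[[0,0,0,0,0],[0,0,0,0,0],[0,0,0,0,0],[0,0,0,0,0],[0,0,0,0,0],[0,0,0,0,0],[0,0,0,0,0],[0,0,0,0,0]]'
python3 - <<'E'
from h import *
for n in("top","wrist","scene"):
    p=capture(n);cv2.imwrite(f"pics/{n}3.png",p["image"] if n=="wrist" else (p["image"][150:350,200:500].repeat(2,0).repeat(2,1)))
    if n!="scene":
      for t in("reset_a_top","reset_b_top","reset_c_top"):
        for q in mark_of(p,t)[:4]: print(n,t,q["confidence"],np.round(q["centre"]),world(p,q["centre"]),world(p,q["centre"],.06))
print(sense()["time_s"])
E
```

```text
time_s: 6.9
tcp_pos: [0.3943, 0.0331, 0.2619]
ee_rot: [[-0.0, 0.284, -0.959], [-0.001, -0.959, -0.284], [-1.0, 0.0, 0.0]]
wrist_force: [-0.2, -0.3, 1.1]
gripper_width: 0.002
top reset_a_top 0.49 [295. 269.] [0.4842987  0.09032964 0.04958239] [0.48342602 0.08959746 0.06      ]
top reset_a_top 0.41 [329. 259.] [0.50557742 0.01748736 0.05064908] [0.50463479 0.01737265 0.06      ]
top reset_b_top 0.46 [309. 265.] [0.4917498  0.06112834 0.05130633] [0.49096886 0.06071899 0.06      ]
top reset_c_top 0.47 [324. 262.] [0.49811251 0.02948914 0.05064011] [0.49722469 0.02928475 0.06      ]
wrist reset_a_top 0.74 [282. 110.] [0.48498986 0.09756536 0.06018265] [0.4850028  0.09758951 0.06      ]
wrist reset_b_top 0.61 [327. 251.] [0.35415898 0.01280855 0.01930451] [0.36539314 0.01694682 0.06      ]
wrist reset_b_top 0.49 [320. 114.] [0.49271177 0.06194157 0.05228158] [0.49200801 0.06172404 0.06      ]
wrist reset_c_top 0.58 [364. 112.] [0.5066117  0.0219839  0.05219923] [0.50559306 0.02264816 0.06      ]
7.35
```

View pics/top3.png

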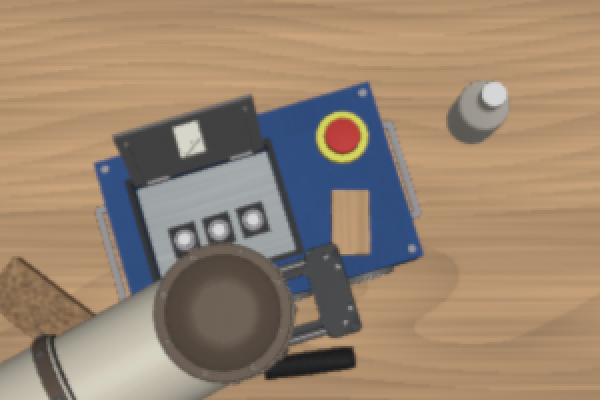

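View pics/wrist3.png

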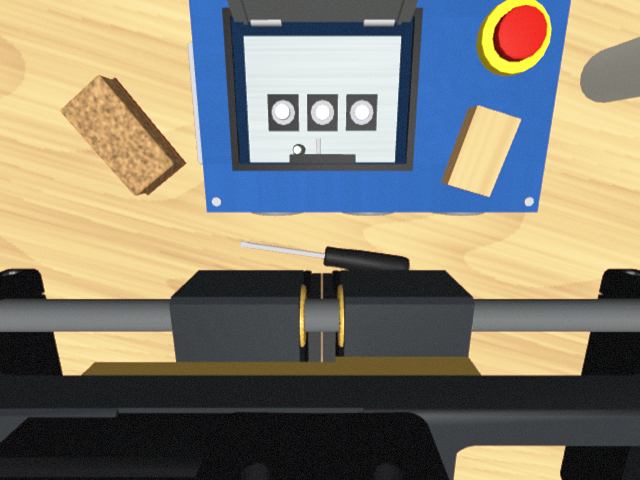

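View pics/scene3.png

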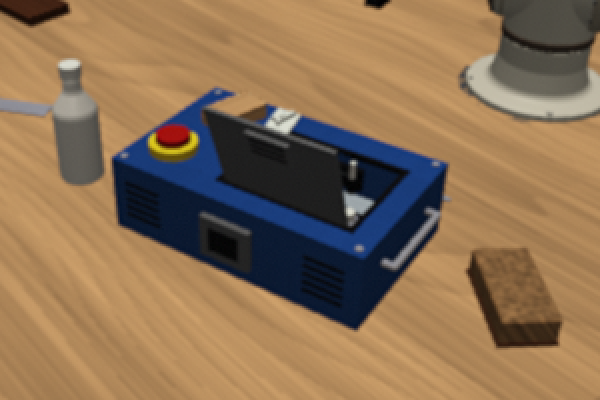

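The wrist view shows three buttons in a row at (282,110), (320,114) and (364,112). By depth the left one stands at 60 mm and the other two at 52 mm, so the left one is tripped. I'll check the hatch angle and refine the position.

```bash
python3 -m creep '[[0,0,0,0,0],[0,0,0,0,0],[0,0,0,0,0],[0,0,0,0,0],[0,0,0,0,0],[0,0,0,0,0],[0,0,0,0,0],[0,0,0,0,0]]' >/dev/null; python3 -m creep '[[0,10,6,0,0],[0,20,12,0,0],[0,30,18,0,0],[0,30,18,0,0],[0,30,18,0,0],[0,30,18,0,0],[0,30,18,0,0],[0,30,18,0,0]]'
python3 - <<'E'
from h import *
p=capture("wrist");cv2.imwrite("pics/w4.png",p["image"])
K=p["mtx"];R=np.array(p["attitude"]);t=np.array(p["eye"])
v,u=np.mgrid[0:480,0:640]
d=np.stack([(u-K[0][2])/K[0][0],-(v-K[1][2])/K[1][1],-np.ones(u.shape)],-1)@R.T
P=t+d*p["z_map"][...,None]
c=np.array([.512,.0205]);a=np.radians(16.4)
q=P[...,:2]-c; bx=q[...,0]*np.cos(a)+q[...,1]*np.sin(a); by=-q[...,0]*np.sin(a)+q[...,1]*np.cos(a)
for y0 in(83,45,7):
    m=(abs(bx+.006)<.015)&(abs(by-y0/1e3)<.015)&(p["z_map"]>0)
    z=P[...,2][m]; zt=np.percentile(z,97); mm=m&(abs(P[...,2]-zt)<.0025)
    print(y0,"top z",zt,"n",mm.sum(),"box",[1e3*(bx[mm].min()+bx[mm].max())/2,1e3*(by[mm].min()+by[mm].max())/2],"world",P[mm].mean(0))
m=(bx>.03)&(bx<.13)&(by>-.03)&(by<.12)&(P[...,2]>.1)&(p["z_map"]>0)
if m.sum(): 
    b=bx[m];z=P[...,2][m];print("hatch pts",b.min(),b.max(),z.max(),np.polyfit(z,b,1))
for tt in("reset_a_top","reset_b_top","reset_c_top"):
    for g in mark_of(p,tt)[:1]: print(tt,g["confidence"],np.round(g["centre"]),world(p,g["centre"]))
p=capture("scene")
cv2.imwrite("pics/s4.png",p["image"][150:350,200:500].repeat(2,0).repeat(2,1))
E
```

```text
time_s: 8.95
tcp_pos: [0.4241, 0.0509, 0.262]
ee_rot: [[-0.0, 0.283, -0.959], [-0.0, -0.959, -0.283], [-1.0, 0.0, 0.0]]
wrist_force: [0.9, 0.5, -0.8]
gripper_width: 0.008
83 top z 0.06029964782316187 n 158 box [np.float64(-5.008938505295039), np.float64(81.81569022588376)] world [0.48396639 0.09723125 0.05954928]
45 top z 0.052335175096312865 n 275 box [np.float64(-6.9499075199044125), np.float64(43.82312540070732)] world [0.49508146 0.0607241  0.05106204]
7 top z 0.052360891368926056 n 297 box [np.float64(-5.931795008683554), np.float64(6.31888869403066)] world [0.50549372 0.02434209 0.05108192]
hatch pts 0.05466480839830619 0.0826674808649381 0.20083979564218338 [0.08681115 0.05868048]
reset_a_top 0.45 [290. 147.] [0.48460624 0.09888717 0.05948161]
reset_b_top 0.65 [327. 151.] [0.49147362 0.06406488 0.05132258]
reset_c_top 0.73 [333.  68.] [0.55538055 0.07855046 0.09416474]
```

View pics/s4.png

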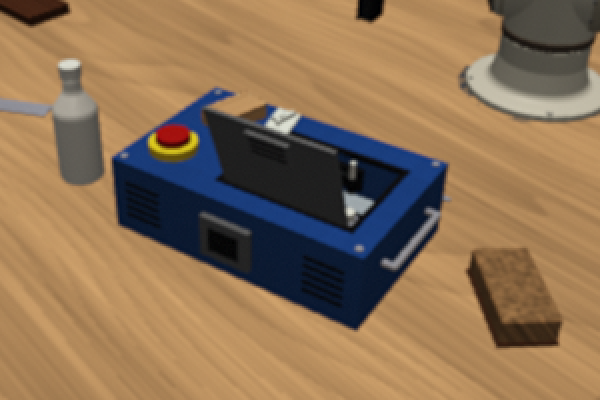

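View pics/w4.png

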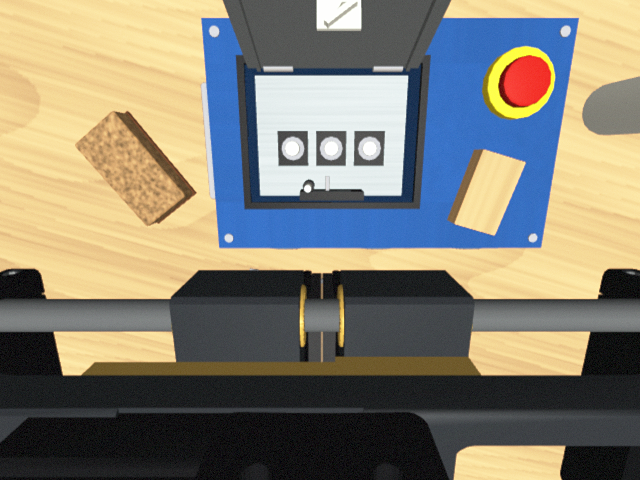

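```bash
python3 - <<'E'
from h import *
p=capture("wrist");s=sense();print(np.array(s["ee_rot"]).T@(np.array(p["eye"])-s["tcp_pos"]))
E
python3 -m creep '[[0,20,16,0,0],[0,40,32,0,0],[0,60,46.5,0,0],[0,60,46.5,-30,0],[0,60,46.5,-70,0],[0,60,46.5,-110,0],[0,60,46.5,-130,0],[0,60,46.5,-130,0]]'
python3 - <<'E'
from h import *
p=capture("scene")
cv2.imwrite("pics/s5.png",p["image"][150:350,200:500].repeat(2,0).repeat(2,1))
E
```

```text
[-0.14293989  0.00068684 -0.06883907]
time_s: 10.05
tcp_pos: [0.4823, 0.0965, 0.129]
ee_rot: [[-0.007, 0.283, -0.959], [-0.004, -0.959, -0.283], [-1.0, 0.002, 0.008]]
wrist_force: [-1.2, -0.1, 0.8]
gripper_width: 0.004
```

View pics/s5.png

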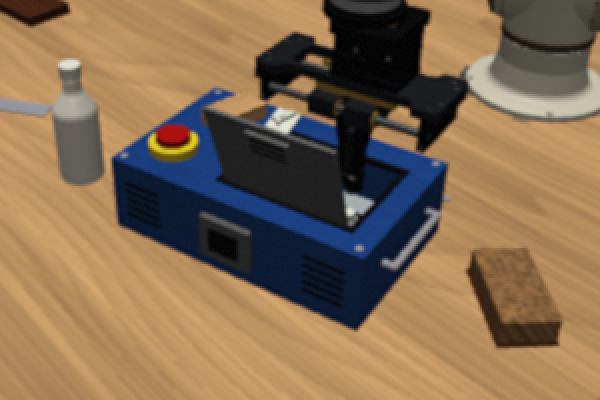

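```bash
python3 -m creep '[[0,0,0,-20,0],[0,0,0,-40,0],[0,0,0,-46,0],[0,0,0,-46,0],[0,0,0,-46,0],[0,0,0,-46,0],[0,0,0,-46,0],[0,0,0,-46,0]]'
python3 - <<'E'
from h import *
p=capture("wrist")
cv2.imwrite("pics/w5.png",p["image"]);s=sense();print(s["tcp_pos"],s["wrist_force"])
E
```

```text
time_s: 10.9
tcp_pos: [0.4841, 0.0973, 0.0857]
ee_rot: [[-0.002, 0.284, -0.959], [-0.002, -0.959, -0.284], [-1.0, 0.001, 0.002]]
wrist_force: [0.2, -0.0, -0.0]
gripper_width: 0.005
[0.48405407 0.09728953 0.08552151] [0.70295372 0.90143931 0.30211534]
```

View pics/w5.png

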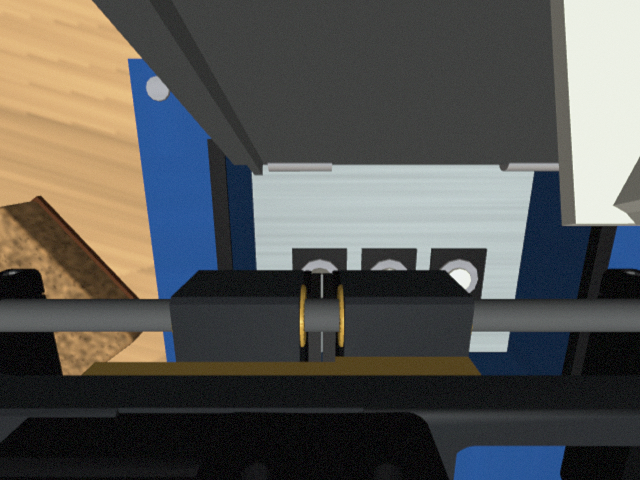

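The fingers are centred over the left button at (320,265) and clear of the hatch.

```bash
python3 -m creep '[[0,0,0,-4,0],[0,0,0,-8,0],[0,0,0,-10,0],[0,0,0,-12,0],[0,0,0,-13,0],[0,0,0,-14,0],[0,0,0,-14.5,0],[0,0,0,-14.5,0]]'
```

```text
time_s: 11.75
tcp_pos: [0.4843, 0.0974, 0.0713]
ee_rot: [[-0.001, 0.284, -0.959], [-0.002, -0.959, -0.284], [-1.0, 0.001, 0.002]]
wrist_force: [0.1, 0.6, 4.8]
gripper_width: 0.005
```

```bash
python3 -m creep '[[0,0,0,-0.5,0],[0,0,0,-1,0],[0,0,0,-1.5,0],[0,0,0,-2,0],[0,0,0,-2,0],[0,0,0,-2,0],[0,0,0,-2,0],[0,0,0,-2,0]]'
```

```text
time_s: 12.55
tcp_pos: [0.4844, 0.0974, 0.0709]
ee_rot: [[-0.001, 0.285, -0.959], [-0.002, -0.959, -0.285], [-1.0, 0.002, 0.001]]
wrist_force: [-4.8, 0.6, 13.1]
gripper_width: 0.009
```

The button is at its stop: the force rose to 13 N with almost no further movement. Now I'll withdraw straight up, then back.

```bash
python3 -m creep '[[0,0,0,20,0],[0,0,0,60,0],[0,0,0,100,0],[0,0,0,140,0],[0,0,0,175,0],[0,-30,-20,190,0],[0,-60,-45,190,0],[0,-60,-45,190,0]]'; python3 -m creep '[[0,0,0,0,0],[0,0,0,0,0],[0,0,0,0,0],[0,0,0,0,0],[0,0,0,0,0],[0,0,0,0,0],[0,0,0,0,0],[0,0,0,0,0]]'
python3 - <<'E'
from h import *
p=capture("wrist");cv2.imwrite("pics/w6.png",p["image"])
K=p["mtx"];R=np.array(p["attitude"]);t=np.array(p["eye"])
v,u=np.mgrid[0:480,0:640]
d=np.stack([(u-K[0][2])/K[0][0],-(v-K[1][2])/K[1][1],-np.ones(u.shape)],-1)@R.T
P=t+d*p["z_map"][...,None]
c=np.array([.512,.0205]);a=np.radians(16.4)
q=P[...,:2]-c; bx=q[...,0]*np.cos(a)+q[...,1]*np.sin(a); by=-q[...,0]*np.sin(a)+q[...,1]*np.cos(a)
for y0 in(82,44,6):
    m=(abs(bx+.006)<.015)&(abs(by-y0/1e3)<.015)&(p["z_map"]>0)
    print(y0,"top z",np.percentile(P[...,2][m],97))
p=capture("top")
for tt in("offcut","glue","sander","driver"):
    for g in mark_of(p,tt)[:1]: print(tt,g["confidence"],np.round(g["centre"]),world(p,g["centre"]))
cv2.imwrite("pics/t6.png",p["image"])
p=capture("scene");cv2.imwrite("pics/s6.png",p["image"])
E
```

```text
time_s: 13.35
tcp_pos: [0.4205, 0.0502, 0.2607]
ee_rot: [[-0.003, 0.283, -0.959], [-0.001, -0.959, -0.283], [-1.0, 0.0, 0.003]]
wrist_force: [1.0, 0.3, 0.1]
gripper_width: 0.001
time_s: 14.15
tcp_pos: [0.4206, 0.0503, 0.2607]
ee_rot: [[-0.003, 0.283, -0.959], [-0.001, -0.959, -0.283], [-1.0, 0.0, 0.003]]
wrist_force: [-0.2, 0.0, 0.1]
gripper_width: 0.008
82 top z 0.05223077441355244
44 top z 0.05248254520387136
6 top z 0.05236503671526869
offcut 0.67 [374. 261.] [ 0.49457677 -0.07350262  0.1133011 ]
glue 0.8 [433. 210.] [ 0.60202054 -0.1986415   0.09683494]
sander 0.77 [219. 306.] [0.39439266 0.14651591 0.57923364]
driver 0.8 [333. 334.] [0.34642383 0.01000637 0.02381651]
```

View pics/w6.png

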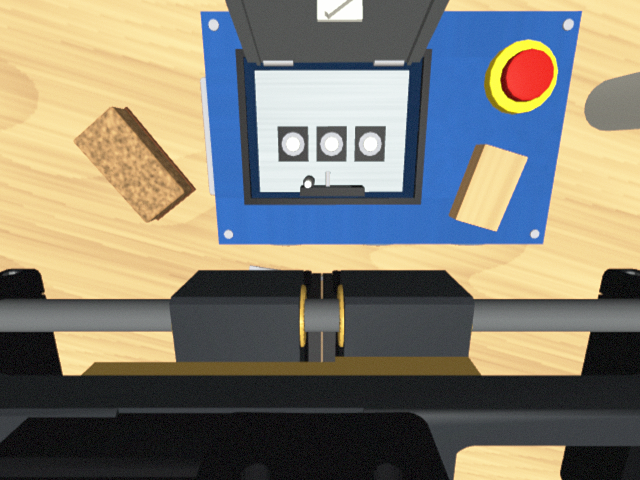

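View pics/s6.png

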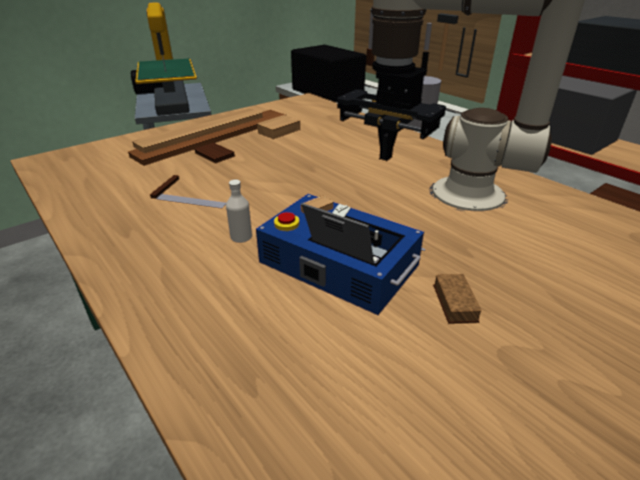

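View pics/t6.png

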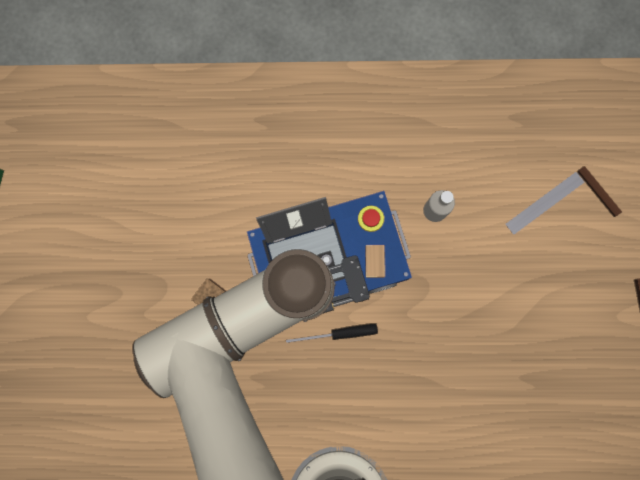

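All three caps now stand at 52 mm, the hatch is open, and nothing has moved. I'm handing in.

```bash
python3 -c "
from station import *
print(finish_job())"
```

```text
the job is handed in; nothing more can be done
None
```

I pressed the hatch pad once with closed fingertips, about 5 mm at 7 N, and took the hand away. The hatch sprang fully open by itself. I waited about two seconds with the hand clear, then pushed the left (+y) reset button down to its stop. The force there rose to 13 N with almost no further movement. I then withdrew without touching the hatch and handed the job in at about 14 s of the 38 s allowed.

**Last checks:**
- **Buttons:** all three caps measured 52 mm above the bench; the tripped one had been at 60 mm.
- **Hatch:** it looked the same in the pictures before and after the press. I did not measure its exact angle after the press.
- **Emergency stop:** it looked out and untouched.
- **Loose things:** the offcut, glue bottle and screwdriver were within about 5 mm of where they started. The sander was partly hidden by the arm in the top view, so the 3D position computed there (on the arm, at z = 0.58 m) was wrong. Its pixel mark and the scene and wrist pictures show it unmoved.
- **Wrist force:** close to zero at the end.

**Detector disagreement:** the networks misplaced or mixed up the reset buttons in some pictures. I chose the tripped one by its measured height instead.

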